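# Close a refilled nut tin with its clear inner lid and lift off the outer lid

## Robot

A 7-joint arm with a two-finger parallel gripper is mounted at the origin on the work surface. World frame = base frame: x ahead of the robot, y to its left, z up, the work surface at z = 0. Lengths are in m, angles in rad, forces in N, time in s.
With the tool pointing down it reaches from about 0.35 to 0.9 m from the base axis. Payload 19.9 kg.
Tool frame: the origin (TCP) lies midway between the tips of the shut fingers; the grasp point (between the pads) lies 19 mm behind it; z points along the fingers, x is the direction in which the jaws open and shut, and the axes are right-handed (so a half turn about z gives the same grasp; the last joint's range is limited). The gripper opens to 85 mm and grips with 20 to 120 N. Pads are 22 mm wide; open, the fingers measure 114 mm over their backs; the gripper's body (76 mm by 85 mm) begins 54 mm behind the grasp point. The pads swing forward as they close: fully open they stand 13 mm farther back than shut.
Start: joints at [-1.242, 0.417, -0.01, 1.614, 0.005, 1.111, -0.053], TCP at [0.226, 0.583, 0.231] pointing down, gripper open.
Joint ranges: [-2.81, 2.81], [-0.39, 2.02], [-1.27, 1.25], [0.06, 2.57], [-1.19, 4.33], [0.19, 2], [-2.82, 2.82]. Speed limits (rad/s): [1.89, 1.89, 2.39, 2.39, 3.01, 3.01, 3.01].

## Interface

Orientations are given as [roll, pitch, yaw] about the fixed x, y, z axes, in that order (R = Rz(yaw) Ry(pitch) Rx(roll)).
In Python, from cell import sense, read_camera, camera_model, finish_job, look_for, tip_of gives the robot as it stands.
- The arm moves only by the shell command python3 -m crank 'ROWS' [OPENING] [FORCE]. ROWS is text: rows parted by semicolons, each of 6 numbers parted by spaces: the shift along the tool's x, y, z in m, then the turn, a rotation vector about the tool's x, y, z in degrees. A call has 1 to 12 rows; each row is the pose to reach, as a shift and turn from the pose commanded when the call began, along the tool's axes at that moment; what a row does not reach only later rows make up. A row lasts 1/10 s, in which the tool goes at most 50 mm and 8.59 degrees, less where a joint would pass 70% of its speed; a pose out of reach is approached as far as the arm can. A call with a gripper value outside its range is refused whole. OPENING is the opening, from 0 (shut) to 1 (fully open), set as the call begins (- or left out, the last holds). The fingers move at their own pace and stop on an object; FORCE is the grip in N (left out, the last holds). Time passes only in rows, so rows that repeat a pose let the fingers close. It gives the time, the measured TCP pose, the force and the opening at its end, in the units of the state.
- sense(): the state, without advancing time (a new reading comes with each control period).
- read_camera(name): name is "scene" or "top" or "wrist"; returns the picture (420x560x3 uint8, red, green, blue); there is no depth.
- camera_model(name): a dict with "camera_matrix" (3x3 intrinsics, pixels), "k1" (the pictures are not rectified: a ray, as slopes to the right and down, at radius r is drawn at 1 + k1 r^2 times it, then the intrinsics apply), "R" (3x3) and "t" (3): a world point X has camera coordinates R X + t. Camera axes: x right, y down, z forward; pixel columns grow to the right and rows downward; lengths in m; the calibration is good to about 2 mm. A picture is of the moment at which its call begins: read the wrist's pose just before it. camera_model takes no time and is no camera call; for the wrist camera it gives the pose at the moment of the call.
- finish_job(): hands the job in, once; it reports no verdict.
Trained networks look in the newest picture that a camera, given by its name, has taken for a name from the list of things; names that differ only in an ending like _2 or _b are one class to them, and where a whole thing is asked for, a point or a joint stands for the part that bears it (a point fixed in the world has none). Each returns a list of dicts, best first, with "conf" (0 to 1); they miss things now and then, are a little off and sometimes report something else, mostly with a low value. They report only what shows in the picture. A call takes as long as a camera call. They do not tell look-alikes from the thing itself.
- look_for(camera, label): "rect" ([left, top, width, height] in pixels, round what is visible of it).
- tip_of(camera, label): "position" ([column, row] in pixels: a listed point, or the origin of a listed thing).
The state is a dict: "time": time; "joint_pos": joint angles; "qd": joint speeds; "joint_efforts": joint torques, N m; "eef_pos": TCP position; "tool_rot": TCP orientation; "wrist_force": force on the tool from outside, world axes, zero at the start; "moment": the same for the moment, N m; "finger_gap": opening from 0.0 (shut) to 1.0 (fully open).
Only numpy, scipy, OpenCV 4.12 (cv2) and the standard library are available. Lean on these libraries where they do the work, as an engineer would, in place of code of your own. Each camera call takes 0.05 s, during which the arm holds its last target.

## Task

The open tin of almonds has just been refilled and its two lids, the clear inner one held inside the steel outer one, lie tucked under the front edge of the tier board. Take the pair by the knob, slide it out flat along the table until it is quite clear of the board, put it on the open tin and press down until the inner lid is fully home in the mouth. Then lift the outer lid off by itself, leaving the inner lid sealed in the tin so that customers see the goods, and finish still holding the outer lid level over the tin, about 100 mm above it; disturb nothing else on the stall.

Things in the scene. Friction and masses are not known exactly. Their poses are not given: they have to be found in the camera images.
- outer_lid: polished steel outer lid, loose, 0.2 kg: round cap 120 mm wide, 33 mm high (inside 115 mm wide, 30 mm deep), round black knob on top. Origin: centre of the lower rim of its skirt; z up. At the start the rim stands flat on the table, the inner lid nested inside, 18 to 28 mm of its far side under the tier board
- lid_knob (a point): centre of the outer lid's knob, on the lid's axis, 50 mm above the skirt's lower rim. Its grip is a cylinder 30 mm wide, 18 mm high (41 to 59 mm above the rim) on a thinner neck; the lid's top is 33 mm above the rim. At the start the board's edge is 32 to 42 mm from the knob's axis: the fingers must close along the edge (the board's y), not one over the board
- inner_lid: clear plastic inner lid, loose, 60 g, hidden in the outer lid: plug 95 mm wide, 13 mm deep, foot tapered; above it a flange 107 x 4 mm, then a crown 80 mm wide, 10 mm high, held by a soft ring in the outer lid (3 to 5 N part them). Origin: centre of the plug's underside; z up; nested, 3 mm above the outer lid's lower rim. Fully home in the tin (flange on the rim) it is 77 mm above the tin's base
- tin: open steel tin of almonds, 107 mm wide, 90 mm high, wall 3.5 mm, fast on the table. Origin: centre of its underside; z up. Its mouth, 100 mm wide, has a white sealing ring 2 to 6 mm below the rim: pushing the inner lid's plug in takes 10 to 20 N, then a hard stop; pulling it out takes 8 N or more. With both lids fully down the outer lid's lower rim is 74 mm above the tin's base
- tin_mouth (a point): centre of the tin's mouth, at the height of its rim, 90 mm above the table
- tier: fixed wooden tier board 1000 mm long (its y), 280 mm deep (its x), 18 mm thick, underside 50 mm and top 68 mm above the table, carrying heaped bowls that begin 70 mm behind its front edge. Origin: on the table below the middle of the front edge; its x points under the board, away from the robot; the lids slide out along its -x
- shut_tin: bystander: a second tin of the same make, already closed with its lids (130 mm high, 120 mm wide over its lid, black knob on top); origin under its centre
- scoop: bystander: aluminium scoop lying on the table, 180 mm long, 50 mm wide; origin under the middle of its trough, handle towards its -x
- honey_jar: bystander: honey jar 68 mm wide, 85 mm high; origin under its centre
- taster_cup: bystander: white ceramic cup 72 mm wide, 50 mm high; origin under its centre
- price_card: bystander: dark blank card in a wooden foot, 96 mm wide, 88 mm high; origin under its centre
- water_bottle: bystander: clear bottle 62 mm wide, 190 mm high; origin under its centre
- wooden_spoon: bystander: wooden spoon 260 mm long lying on the table, handle towards its -x
Mind the look-alikes: they are no part of the job. What is shaped like the outer_lid but green is not meant.

How it is judged:
By the outcome, as a careful person would: the job done as asked, in the order asked, and still so for the second after the job is handed in, while the arm keeps its last pose, push and grip.
It also fails if it takes over 51 s, if anything falls off the work surface, if the arm or the gripper's body presses on something with over 40 N, if the wrist force passes 120 N, or if a joint passes its speed limit or range.

## Working session

There is one attempt and no reset: what is moved stays moved. The work goes in short steps, Python scripts to look and compute and a shell command to move; the robot and the scene stay as the last step left them, time stands still between calls to the robot, and variables do not carry over. Pictures are saved under pics/ and viewed, and the job is handed in when it is done.

```bash
ls; mkdir -p pics; python3 - <<'E'
from cell import *
import cv2
s=sense();print(s)
for c in ["scene","top"]:
    im=read_camera(c);cv2.imwrite(f"pics/{c}0.png",im[:,:,::-1])
    for l in ["outer_lid","lid_knob","tin","tin_mouth","tier"]:
        print(c,l,look_for(c,l)[:3] if l not in("tin_mouth",) else "",tip_of(c,l)[:3])
print(sense()["time"])
E
```

```text
pics
{'time': 0.0, 'joint_pos': array([-1.24148802,  0.417968  , -0.01032518,  1.61417141,  0.00471752,
        1.11067137, -0.05297421]), 'qd': array([ 0.00128749,  0.00117472,  0.00100215, -0.0005976 ,  0.00011509,
       -0.00088079,  0.00043328]), 'joint_efforts': array([-1.00631874e-03, -8.64453220e+01,  6.78278189e-01, -4.34914219e+01,
        1.89936685e-02,  7.27132370e-03, -1.34031717e-05]), 'eef_pos': array([0.22635975, 0.58220585, 0.23066505]), 'tool_rot': array([3.14149608e+00, 1.19054788e-03, 1.20005005e+00]), 'wrist_force': array([ 0.57783947, -0.39705541, -0.50709993]), 'moment': array([-0.00548976, -0.03840168, -0.03370583]), 'finger_gap': 1.000063736307381}
scene outer_lid [{'rect': [244.3, 148.3, 41.4, 32.7], 'conf': 0.65}, {'rect': [308.7, 249.0, 48.7, 49.2], 'conf': 0.6}] [{'position': [264.4, 167.3], 'conf': 0.68}, {'position': [331.9, 278.7], 'conf': 0.55}]
scene lid_knob [{'rect': [246.6, 145.6, 41.2, 33.6], 'conf': 0.87}, {'rect': [309.0, 248.8, 48.8, 50.3], 'conf': 0.79}] [{'position': [268.0, 152.3], 'conf': 0.76}, {'position': [337.9, 264.0], 'conf': 0.75}]
[... 178 characters left out ...]
er [{'rect': [296.8, 125.2, 206.2, 294.8], 'conf': 0.78}] [{'position': [355.3, 275.7], 'conf': 0.93}]
top outer_lid [{'rect': [186.0, 245.9, 44.7, 41.5], 'conf': 0.84}, {'rect': [277.9, 135.1, 39.4, 39.0], 'conf': 0.75}] [{'position': [295.7, 154.6], 'conf': 0.69}]
top lid_knob [{'rect': [276.0, 137.1, 38.9, 38.1], 'conf': 0.9}, {'rect': [183.0, 249.0, 43.4, 38.9], 'conf': 0.87}] [{'position': [295.1, 155.5], 'conf': 0.88}, {'position': [200.6, 268.9], 'conf': 0.56}]
top tin [] [{'position': [414.1, 272.3], 'conf': 0.45}]
top tin_mouth  [{'position': [383.0, 210.5], 'conf': 0.62}]
top tier [{'rect': [104.8, 17.2, 356.4, 135.3], 'conf': 0.86}] [{'position': [285.2, 145.6], 'conf': 0.57}]
1.0
```

View pics/scene0.png

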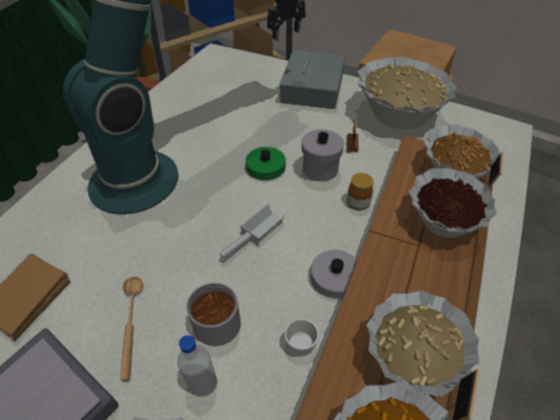

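View pics/top0.png

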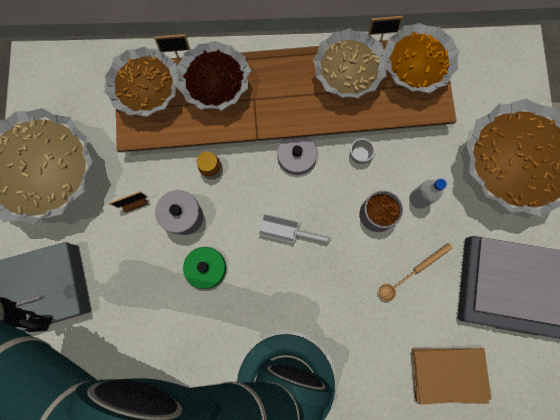

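The steel lid is at top (297,153) and scene (333,273), and the open tin at top (383,210) and scene (214,305). The green lid at top (204,267) is the decoy. Next I'll triangulate.

```bash
cat > h.py <<'E'
import numpy as np, cv2
from cell import *
def ray(cam,px,m=None):
    m=m or camera_model(cam)
    K=np.array(m["camera_matrix"],float);k=m["k1"]
    u=cv2.undistortPoints(np.array([[px]],float),K,np.array([k,0,0,0.]))[0,0]
    R=np.array(m["R"]);t=np.array(m["t"])
    return -R.T@t, R.T@np.array([u[0],u[1],1.])
def atz(cam,px,z,m=None):
    o,d=ray(cam,px,m); return o+d*(z-o[2])/d[2]
def proj(cam,X,m=None):
    m=m or camera_model(cam)
    p,_=cv2.projectPoints(np.atleast_2d(np.array(X,float)),cv2.Rodrigues(np.array(m["R"]))[0],np.array(m["t"],float),np.array(m["camera_matrix"],float),np.array([m["k1"],0,0,0.]))
    return p[:,0]
E
python3 - <<'E'
from h import *
print("knob",atz("top",(297,151.5),.059),atz("top",(295.1,155.5),.05),atz("scene",(337,264.5),.055))
print("tin",atz("top",(383,210.5),.09),atz("scene",(213.5,305),.09))
print("edge", [atz("top",p,.068) for p in [(118,147.5),(286,135),(454,122)]], [atz("scene",p,.068) for p in [(380,212),(330,355)]])
for n,p,z in [("jar",(208,163),.06),("cup",(362,152),.05),("shut",(176,211),.12),("bottle",(438,186),.19),("scoop",(293,231),.01)]: print(n,atz("top",p,z))
for c in["top","scene"]:
    m=camera_model(c);print(c,-m["R"].T@m["t"])
im=cv2.imread("pics/top0.png")
cv2.imwrite("pics/topz.png",cv2.resize(im[110:260,260:460],None,fx=4,fy=4,interpolation=cv2.INTER_CUBIC))
im=cv2.imread("pics/scene0.png")
cv2.imwrite("pics/scz.png",cv2.resize(im[220:370,170:370],None,fx=4,fy=4,interpolation=cv2.INTER_CUBIC))
E
```

```text
knob [ 0.65463965 -0.05521617  0.059     ] [ 0.64542685 -0.04949895  0.05      ] [ 0.66479214 -0.0558281   0.055     ]
tin [ 0.46586927 -0.28719479  0.09      ] [ 0.48020185 -0.28829044  0.09      ]
edge [array([0.67996607, 0.46697039, 0.068     ]), array([ 0.70316711, -0.02439802,  0.068     ]), array([ 0.72617064, -0.51720038,  0.068     ])] [array([0.70649262, 0.13363847, 0.068     ]), array([ 0.73487136, -0.27400692,  0.068     ])]
jar [0.62754086 0.20600723 0.06      ]
cup [ 0.64971122 -0.2470539   0.05      ]
shut [0.47661946 0.28228096 0.12      ]
bottle [ 0.50815536 -0.40916698  0.19      ]
scoop [ 0.42641075 -0.03655022  0.01      ]
top [ 0.25912176 -0.01163986  1.28872836]
scene [ 0.80837349 -0.63777177  0.87460313]
```

View pics/topz.png

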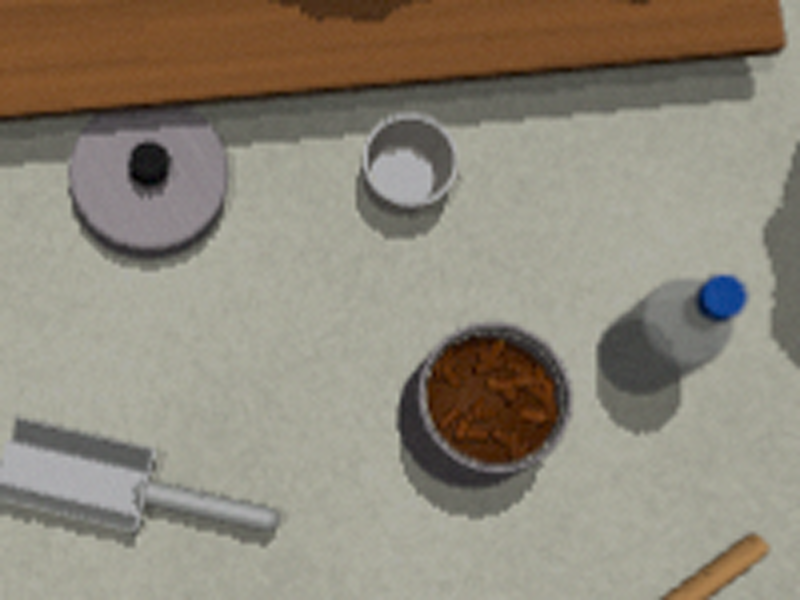

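View pics/scz.png

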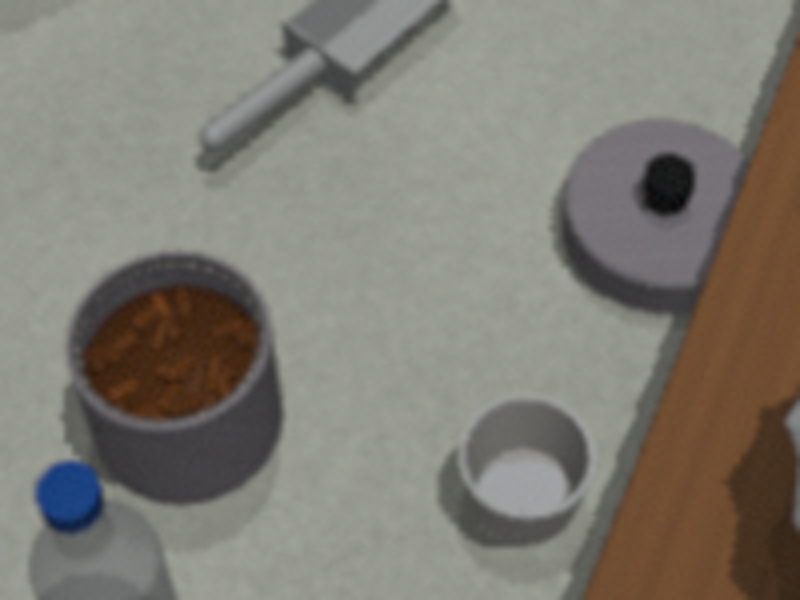

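```bash
cat >> h.py <<'E'
from scipy.spatial.transform import Rotation as Ro
def rows(target,yaw,fr,s=None):
    s=s or sense()
    R=Ro.from_euler('xyz',s["tool_rot"]); 
    G=Ro.from_euler('xyz',[np.pi,0,yaw])
    d=R.as_matrix().T@(np.array(target)-s["eef_pos"]); w=np.degrees((R.inv()*G).as_rotvec())
    for f in fr: print("%6.3f: "%f,np.round(d*f,4),np.round(w*f,1))
E
python3 - <<'E'
from h import *
m=camera_model("wrist");c=-m["R"].T@m["t"];s=sense()
R=Ro.from_euler('xyz',s["tool_rot"]).as_matrix()
print("cam in tool",R.T@(c-s["eef_pos"]),R.T@m["R"].T)
rows([.60,-.05,.28],1.6175,[.02,.06,.12,.18,.24,.30,.36,.42,.48,.54,.60,.66,1])
E
```

```text
cam in tool [-0.00070605 -0.07497943 -0.14273529] [[ 9.99999761e-01  4.33408098e-04 -5.37853443e-04]
 [-2.54823897e-04  9.55207397e-01  2.95937094e-01]
 [ 6.42023120e-04 -2.95936886e-01  9.55207280e-01]]
 0.020:  [-0.0091  0.0115 -0.001 ] [ 0.   0.  -0.5]
 0.060:  [-0.0272  0.0346 -0.0029] [ 0.   0.  -1.4]
 0.120:  [-0.0545  0.0693 -0.0058] [ 0.   0.  -2.9]
 0.180:  [-0.0817  0.1039 -0.0088] [ 0.   0.  -4.3]
 0.240:  [-0.109   0.1386 -0.0117] [ 0.   0.  -5.7]
 0.300:  [-0.1362  0.1732 -0.0146] [ 0.   0.  -7.2]
 0.360:  [-0.1635  0.2078 -0.0175] [ 0.   0.  -8.6]
 0.420:  [-0.1907  0.2425 -0.0204] [  0.   0. -10.]
 0.480:  [-0.218   0.2771 -0.0234] [  0.    0.  -11.5]
 0.540:  [-0.2452  0.3118 -0.0263] [  0.    0.  -12.9]
 0.600:  [-0.2725  0.3464 -0.0292] [  0.    0.  -14.4]
 0.660:  [-0.2997  0.381  -0.0321] [  0.    0.  -15.8]
 1.000:  [-0.4542  0.5773 -0.0487] [  0.    0.  -23.9]
```

```bash
python3 -m crank '-0.009 0.012 -0.001 0 0 -0.5; -0.027 0.035 -0.003 0 0 -1.4; -0.055 0.069 -0.01 0 0 -2.9; -0.082 0.104 -0.02 0 0 -4.3; -0.109 0.139 -0.03 0 0 -5.7; -0.136 0.173 -0.04 0 0 -7.2; -0.164 0.208 -0.05 0 0 -8.6; -0.191 0.243 -0.05 0 0 -10; -0.218 0.277 -0.05 0 0 -11.5; -0.245 0.312 -0.05 0 0 -13; -0.273 0.346 -0.05 0 0 -14.4; -0.3 0.381 -0.05 0 0 -15.8' 1 60
python3 - <<'E'
from h import *
rows([.60,-.05,.28],1.6175,[.1,.25,.4,.55,.7,.8,.9,.96,1])
E
```

```text
time: 2.2
eef_pos: [0.4732, 0.1623, 0.2816]
tool_rot: [3.141, -0.0, 1.477]
wrist_force: [1.3, 0.6, -0.2]
finger_gap: 0.998
 0.100:  [-0.0199  0.0146  0.0002] [ 0.  -0.  -0.8]
 0.250:  [-0.0499  0.0365  0.0004] [ 0. -0. -2.]
 0.400:  [-0.0798  0.0585  0.0006] [ 0.  -0.  -3.2]
 0.550:  [-0.1097  0.0804  0.0009] [ 0.  -0.  -4.4]
 0.700:  [-0.1396  0.1023  0.0011] [ 0.  -0.  -5.7]
 0.800:  [-0.1596  0.1169  0.0012] [ 0.  -0.  -6.5]
 0.900:  [-0.1795  0.1316  0.0014] [ 0.  -0.  -7.3]
 0.960:  [-0.1915  0.1403  0.0015] [ 0.  -0.  -7.8]
 1.000:  [-0.1995  0.1462  0.0016] [ 0.  -0.  -8.1]
```

```bash
python3 -m crank '-0.03 0.022 0 0 0 -1.2; -0.06 0.044 0 0 0 -2.4; -0.09 0.066 0 0 0 -3.6; -0.12 0.088 0 0 0 -4.8; -0.15 0.11 0 0 0 -6; -0.175 0.128 0 0 0 -7; -0.19 0.139 0 0 0 -7.8; -0.197 0.144 0 0 0 -8.1; -0.197 0.144 0 0 0 -8.1; -0.197 0.144 0 0 0 -8.1'
python3 - <<'E'
from h import *
s=sense();m=camera_model("wrist");im=read_camera("wrist");cv2.imwrite("pics/w1.png",im[:,:,::-1])
print(s["eef_pos"],s["tool_rot"])
print(np.array(m["camera_matrix"]))
for l in ["lid_knob","outer_lid"]:
    t=tip_of("wrist",l);print(l,t,look_for("wrist",l))
    for q in t: print(atz("wrist",q["position"],.05 if l=="lid_knob" else 0,m))
np.savez("m1.npz",R=m["R"],t=m["t"])
E
```

```text
time: 3.2
eef_pos: [0.5971, -0.0441, 0.2813]
tool_rot: [-3.141, -0.0, 1.618]
wrist_force: [-0.4, 1.1, 0.3]
finger_gap: 1.001
[ 0.59710396 -0.04411607  0.28134588] [-3.14148935e+00 -4.40254783e-04  1.61755974e+00]
[[346.63979951   0.         282.79416095]
 [  0.         346.63979951 208.53361778]
 [  0.           0.           1.        ]]
lid_knob [{'position': [269.9, 228.5], 'conf': 0.86}] [{'rect': [220.5, 169.2, 101.1, 94.7], 'conf': 0.81}]
[ 0.66222833 -0.05694889  0.05      ]
outer_lid [{'position': [273.6, 220.3], 'conf': 0.72}, {'position': [123.1, 209.8], 'conf': 0.5}] [{'rect': [220.4, 176.0, 102.5, 84.8], 'conf': 0.68}]
[ 0.66944788 -0.05370454  0.        ]
[ 0.66439228 -0.24831514  0.        ]
```

View pics/w1.png

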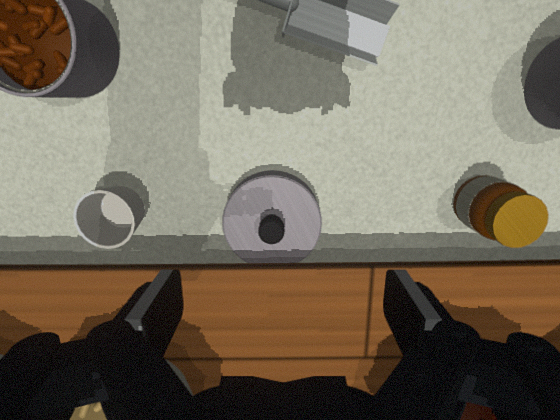

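The lid lies in the middle of the picture with its knob at (271,229). The board edge runs from about row 268 on the left to 263 on the right.

```bash
python3 - <<'E'
from h import *
z=np.load("m1.npz");m=dict(camera_model("wrist"));m["R"],m["t"]=z["R"],z["t"]
im=cv2.imread("pics/w1.png").astype(int)
h=cv2.cvtColor(im.astype(np.uint8),cv2.COLOR_BGR2HSV)
pts=[]
for c in list(range(20,120,10))+list(range(200,370,10))+list(range(460,550,10)):
    col=im[245:290,c]; rb=col[:,2]-col[:,0]
    r=np.argmax(rb>45)+245; pts.append(atz("wrist",(c,r-.5),.068,m)[:2])
pts=np.array(pts);a=np.polyfit(pts[:,1],pts[:,0],1);print("edge",a,np.abs(np.polyval(a,pts[:,1])-pts[:,0]).max())
g=im.sum(2);mask=((g<160)).astype(np.uint8);mask[:205]=0;mask[250:]=0;mask[:,:245]=0;mask[:,295:]=0
n,l,st,ce=cv2.connectedComponentsWithStats(mask);print(st,ce)
k=ce[np.argmax(st[1:,4])+1];
for zz in(.045,.05,.055): print(zz,atz("wrist",k,zz,m))
K=atz("wrist",k,.05,m);print("edge dist",(np.polyval(a,K[1])-K[0])*np.cos(np.arctan(a[0])), "lid rim far/near proj",proj("wrist",[[K[0]-.06,K[1],0],[K[0],K[1]+.06,.033],[K[0],K[1]-.06,.033],[K[0]-.06,K[1],.033]],m))
# rim of tin visible
print("tin right edge", atz("wrist",(76,45),.09,m))
E
```

```text
edge [-0.06929938  0.69852522] 0.021485167592503962
[[     0      0    560    420 234614]
 [   259    214     25     30    586]] [[279.52088111 209.45137971]
 [271.13993174 228.96587031]]
0.045 [ 0.66461374 -0.05559704  0.045     ]
0.05 [ 0.66273188 -0.05550306  0.05      ]
0.055 [ 0.66085003 -0.05540907  0.055     ]
edge dist 0.03954482801918463 lid rim far/near proj [[274.26137669 169.33343798]
 [321.56499025 226.19047788]
 [221.4895514  221.72907824]
 [273.56605798 174.72279454]]
tin right edge [ 0.48101128 -0.23568413  0.09      ]
```

```bash
python3 - <<'E'
from h import *
z=np.load("m1.npz");m=dict(camera_model("wrist"));m["R"],m["t"]=z["R"],z["t"]
im=cv2.imread("pics/w1.png").astype(int)
pts=[];px=[]
for c in list(range(5,120,5))+list(range(200,370,5))+list(range(450,555,5)):
    col=im[255:285,c]; rb=col[:,2]-col[:,0]
    r=np.argmax(rb>45)+255; px.append((c,r)); pts.append(atz("wrist",(c,r-.5),.068,m)[:2])
pts=np.array(pts,np.float32)
v=cv2.fitLine(pts[:,::-1].copy(),cv2.DIST_HUBER,0,.001,.001).ravel();a=v[1]/v[0];b=v[3]-a*v[2];
print("edge slope",a,b,np.median(np.abs(a*pts[:,1]+b-pts[:,0])),np.degrees(np.arctan(a)),"yaw",np.pi/2-np.arctan(a)); print(px[::6])
print("dist",a*-.0555+b-.6627)
rows([.6627,-.0555,.13],np.pi/2-np.arctan(a),[1])
E
```

```text
edge slope -0.057935514 0.700419 0.000200212 -3.3157537 yaw 1.6286672
[(5, np.int64(270)), (35, np.int64(270)), (65, np.int64(270)), (95, np.int64(270)), (205, np.int64(270)), (235, np.int64(269)), (265, np.int64(269)), (295, np.int64(269)), (325, np.int64(268)), (355, np.int64(268)), (465, np.int64(266)), (495, np.int64(266)), (525, np.int64(265))]
dist 0.040934443
 1.000:  [-0.0144  0.0647  0.1515] [ 0.  -0.  -0.6]
```

```bash
python3 -m crank '-0.003 0.012 0.02 0 0 -0.2; -0.007 0.03 0.055 0 0 -0.4; -0.011 0.05 0.09 0 0 -0.6; -0.014 0.06 0.125 0 0 -0.6; -0.0145 0.0645 0.145 0 0 -0.6; -0.0145 0.0645 0.151 0 0 -0.6; -0.0145 0.0645 0.151 0 0 -0.6; -0.0145 0.0645 0.151 0 0 -0.6'
python3 - <<'E'
from h import *
s=sense();m=camera_model("wrist");im=read_camera("wrist");cv2.imwrite("pics/w2.png",im[:,:,::-1])
print(s["eef_pos"],s["tool_rot"])
t=tip_of("wrist","lid_knob");print(t)
for q in t: print(atz("wrist",q["position"],.05,m))
print("knob top at est",proj("wrist",[[.6627,-.0555,.059],[.6627,-.0555,.041],[.6627,-.0405,.059],[.6627,-.0705,.059],[.6477,-.0555,.059],[.6777,-.0555,.059]],m))
E
```

```text
time: 4.25
eef_pos: [0.6631, -0.0564, 0.1322]
tool_rot: [3.139, 0.0, 1.628]
wrist_force: [0.2, -0.6, 0.0]
finger_gap: 0.997
[ 0.66306189 -0.05635433  0.13217639] [3.13947962e+00 1.36238343e-04 1.62774513e+00]
[{'position': [287.5, 215.6], 'conf': 0.8}]
[ 0.66247712 -0.05415254  0.05      ]
knob top at est [[285.59912646 220.14001215]
 [285.43228746 211.76581194]
 [308.29761428 221.3745209 ]
 [262.85077393 218.8999522 ]
 [286.98203142 198.24026837]
 [284.26886889 241.1938658 ]]
```

View pics/w2.png

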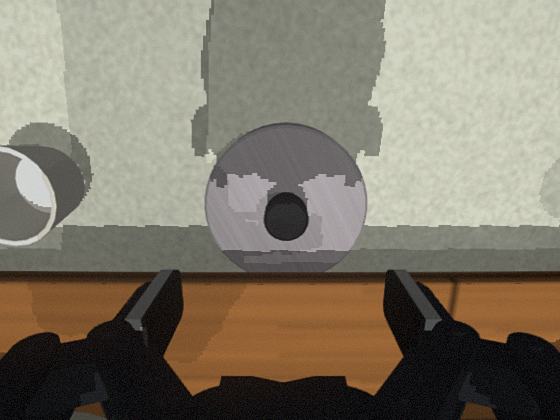

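The knob is at (286,217), within a pixel or so of where I predicted. Descending and closing the fingers.

```bash
python3 -m crank '0.001 0 0.01 0 0 0; 0.001 0 0.03 0 0 0; 0.001 0 0.055 0 0 0; 0.001 0 0.075 0 0 0; 0.001 0 0.088 0 0 0; 0.001 0 0.095 0 0 0; 0.001 0 0.096 0 0 0; 0.001 0 0.096 0 0 0'
python3 -m crank '0 0 0 0 0 0; 0 0 0 0 0 0; 0 0 0 0 0 0; 0 0 0 0 0 0; 0 0 0 0 0 0; 0 0 0 0 0 0; 0 0 0 0 0 0; 0 0 0 0 0 0; 0 0 0 0 0 0; 0 0 0 0 0 0' 0.25 60
python3 - <<'E'
from h import *
s=sense();im=read_camera("wrist");cv2.imwrite("pics/w3.png",im[:,:,::-1]);print(s)
E
```

```text
time: 5.15
eef_pos: [0.663, -0.0555, 0.0349]
tool_rot: [3.141, 0.0, 1.628]
wrist_force: [0.2, -0.2, -0.1]
finger_gap: 1.0
time: 6.15
eef_pos: [0.6628, -0.0554, 0.0349]
tool_rot: [3.141, -0.0, 1.628]
wrist_force: [-2.2, -0.1, 7.5]
finger_gap: 0.329
{'time': 6.15, 'joint_pos': array([-0.17113794,  0.73091389,  0.29764752,  1.63939762, -0.27330508,
        0.81197775,  1.87149781]), 'qd': array([ 0.00076632,  0.00090711, -0.00185017,  0.00032996,  0.00211406,
        0.00082908,  0.00027231]), 'joint_efforts': array([ 2.87166825e-01, -9.86045694e+01,  1.06079650e+01, -3.32718909e+01,
        2.85351381e-02, -7.68192150e-01, -5.42031834e-03]), 'eef_pos': array([ 0.66277131, -0.05541189,  0.0348882 ]), 'tool_rot': array([ 3.14110448e+00, -3.83913249e-05,  1.62764243e+00]), 'wrist_force': array([-2.24510272, -0.1325451 ,  7.48181283]), 'moment': array([0.18480018, 0.47210627, 0.00200053]), 'finger_gap': 0.32892743473712965}
```

View pics/w3.png

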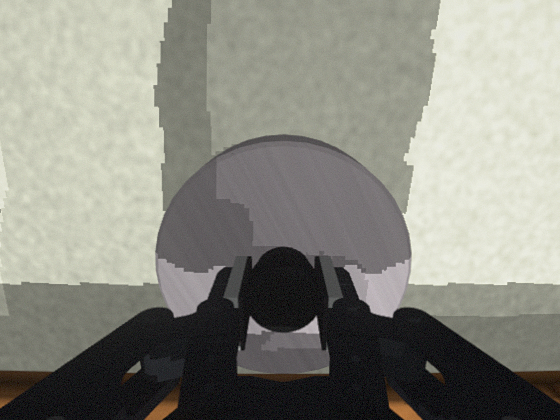

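```bash
python3 -m crank '0 0 -0.0004 0 0 0; 0 0 -0.0008 0 0 0; 0 0 -0.0008 0 0 0; 0 -0.002 -0.0008 0 0 0; 0 -0.006 -0.0008 0 0 0; 0 -0.012 -0.0008 0 0 0' - 100
python3 -m crank '0 -0.008 0 0 0 0; 0 -0.016 0 0 0 0; 0 -0.024 0 0 0 0; 0 -0.032 0 0 0 0; 0 -0.04 0 0 0 0; 0 -0.048 0 0 0 0; 0 -0.056 0 0 0 0; 0 -0.063 0 0 0 0; 0 -0.068 0 0 0 0; 0 -0.07 0 0 0 0; 0 -0.07 0 0 0 0'
python3 - <<'E'
from h import *
s=sense();im=read_camera("wrist");cv2.imwrite("pics/w4.png",im[:,:,::-1]);print(s["wrist_force"],s["moment"])
im=read_camera("scene");cv2.imwrite("pics/s4.png",cv2.resize(im[180:380,150:430,::-1],None,fx=2.8,fy=2.8))
im=read_camera("top");cv2.imwrite("pics/t4.png",cv2.resize(im[100:260,260:460,::-1],None,fx=3.5,fy=3.5))
E
```

```text
time: 6.8
eef_pos: [0.6503, -0.0562, 0.0351]
tool_rot: [3.141, 0.0, 1.628]
wrist_force: [1.0, -0.3, 0.1]
finger_gap: 0.318
time: 7.9
eef_pos: [0.5805, -0.0601, 0.0351]
tool_rot: [-3.141, 0.0, 1.628]
wrist_force: [0.9, 0.1, -2.9]
finger_gap: 0.321
[ 0.88869255  0.09362636 -2.94105827] [ 0.01209503 -0.01665154 -0.02257264]
```

View pics/w4.png

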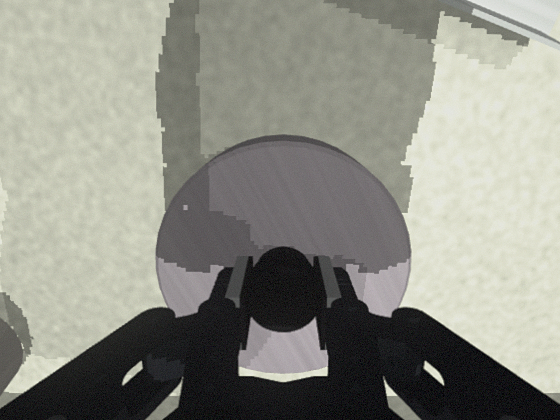

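View pics/s4.png

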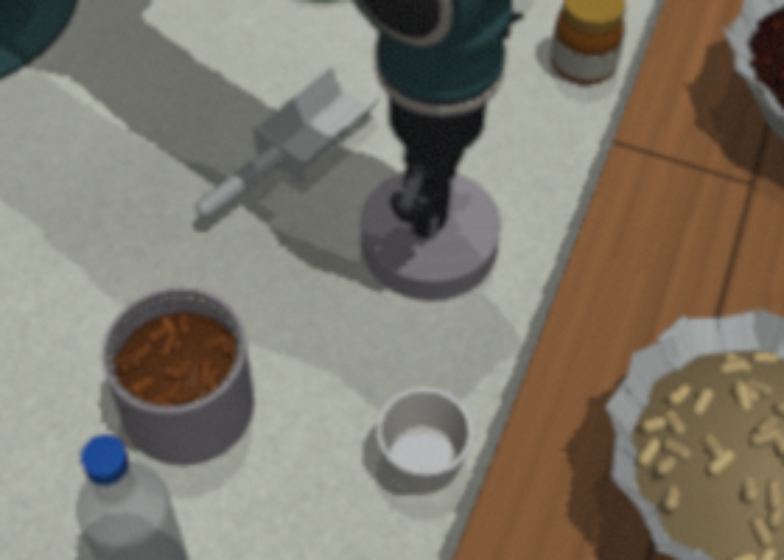

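View pics/t4.png

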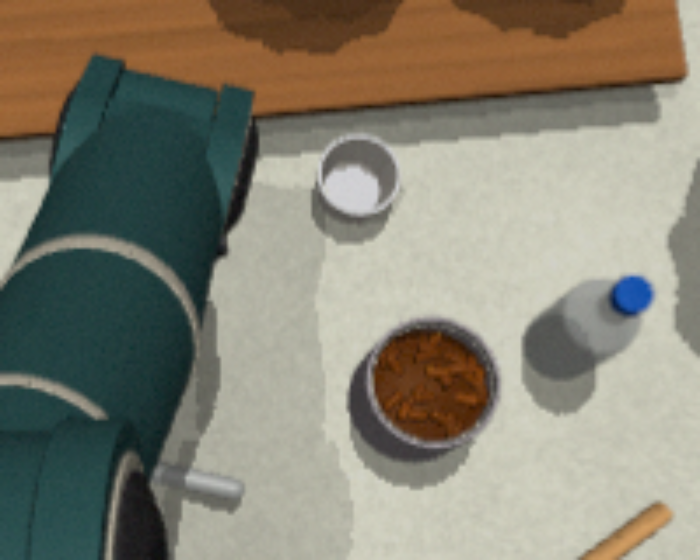

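The pair is clear of the board and everything else is in place. I'll lift it and view the tin from higher up.

```bash
python3 -m crank '0 0 -0.003 0 0 0; 0 0 -0.01 0 0 0; 0 0 -0.025 0 0 0; 0 0 -0.045 0 0 0; 0 0 -0.07 0 0 0; 0 0 -0.1 0 0 0; 0 0 -0.13 0 0 0; 0 0 -0.16 0 0 0; -0.01 0 -0.19 0 0 0; -0.03 0 -0.22 0 0 0; -0.06 0 -0.245 0 0 0; -0.09 0 -0.26 0 0 0'
python3 -m crank '-0.03 0 -0.003 0 0 0; -0.06 0 -0.005 0 0 0; -0.085 0 -0.005 0 0 0; -0.11 0 -0.005 0 0 0; -0.125 0 -0.005 0 0 0; -0.135 0 -0.005 0 0 0; -0.138 0 -0.005 0 0 0; -0.138 0 -0.005 0 0 0; -0.138 0 -0.005 0 0 0'
python3 - <<'E'
from h import *
s=sense();m=camera_model("wrist");im=read_camera("wrist");cv2.imwrite("pics/w5.png",im[:,:,::-1]);print(s["eef_pos"],s["tool_rot"],s["wrist_force"],s["moment"],s["joint_pos"])
t=tip_of("wrist","tin_mouth");print(t)
for q in t: print(atz("wrist",q["position"],.09,m))
np.savez("m5.npz",R=m["R"],t=m["t"])
E
```

```text
time: 9.25
eef_pos: [0.586, -0.151, 0.2989]
tool_rot: [3.138, 0.001, 1.628]
wrist_force: [0.9, -0.7, -2.4]
finger_gap: 0.317
time: 10.15
eef_pos: [0.5939, -0.2866, 0.3002]
tool_rot: [3.141, -0.0, 1.629]
wrist_force: [-0.3, -1.2, -3.0]
finger_gap: 0.315
[ 0.59393065 -0.28661174  0.30022291] [ 3.14143009e+00 -3.69179113e-04  1.62876804e+00] [-0.31518648 -1.18115788 -2.9619879 ] [-0.00476502  0.03446844 -0.00053919] [ 0.08218429  0.45948251  0.46228717  1.44896082 -0.20825955  1.28180701
  2.19115306]
[{'position': [287.1, 53.3], 'conf': 0.68}]
[ 0.47499712 -0.29050579  0.09      ]
```

View pics/w5.png

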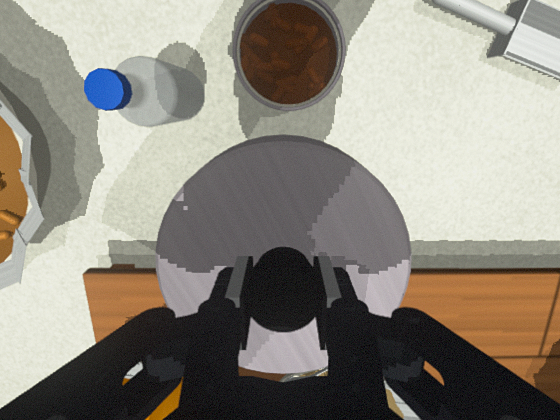

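The tin's rim is fully visible apart from its very top edge, spanning columns 233–345 and rows 0–109. I'll fit circles to it.

```bash
python3 - <<'E'
from h import *
z=np.load("m5.npz");m=dict(camera_model("wrist"));m["R"],m["t"]=z["R"],z["t"]
im=cv2.imread("pics/w5.png");g=cv2.GaussianBlur(im,(0,0),1.0).astype(np.float32)
hs=im.astype(int);red=(im[:,:,2].astype(np.float32)-im[:,:,0])
red=cv2.GaussianBlur(red,(0,0),1)
gray=g.mean(2)
th=np.linspace(0,2*np.pi,181)[:-1]
from scipy.ndimage import map_coordinates as mc
def samp(I,c,r,h):
    P=np.c_[c[0]+r*np.cos(th),c[1]+r*np.sin(th),np.full(180,h)]
    p=proj("wrist",P,m);ok=(p[:,1]>2)&(p[:,1]<417)
    return mc(I,[p[:,1],p[:,0]],order=1),ok
def score(c,r):  # outer: rim bright/dark step vs surroundings, absolute radial gradient
    a,o=samp(gray,c,r+.0015,.09);b,_=samp(gray,c,r-.0015,.09);return np.abs(a-b)[o].mean()
for r in(.0535,.05):
    best=max(((score((x,y),r),x,y) for x in np.arange(.465,.49,.0005) for y in np.arange(-.3,-.28,.0005)));print(r,best)
    c=best[1:]
    if r==.0535: c0=c
ov=im.copy()
for r in(.0535,.05):
    p=proj("wrist",np.c_[c0[0]+r*np.cos(th),c0[1]+r*np.sin(th),np.full(180,.09)],m)
    cv2.polylines(ov,[np.int32(p*8).reshape(-1,1,2)],True,(0,255,0) if r>.052 else (255,0,255),1,cv2.LINE_AA,3)
cv2.imwrite("pics/ov.png",cv2.resize(np.hstack([im[:125,215:365],ov[:125,215:365]]),None,fx=2.6,fy=2.6,interpolation=cv2.INTER_CUBIC))
E
```

```text
0.0535 (np.float32(39.50402), np.float64(0.4665), np.float64(-0.29))
0.05 (np.float32(37.668205), np.float64(0.47200000000000003), np.float64(-0.2855))
```

View pics/ov.png

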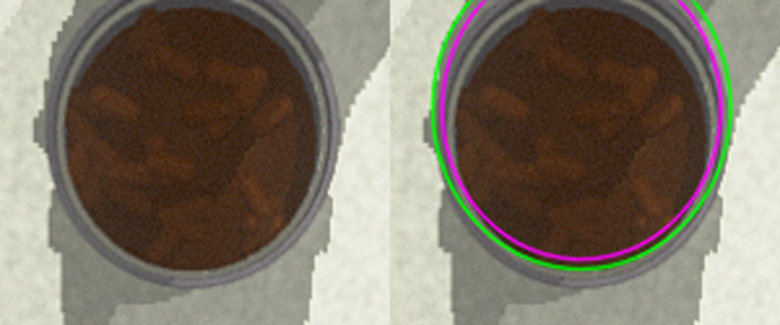

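```bash
python3 - <<'E'
from h import *
z=np.load("m5.npz");m=dict(camera_model("wrist"));m["R"],m["t"]=z["R"],z["t"]
im=cv2.imread("pics/w5.png")
from scipy.ndimage import map_coordinates as mc
# unwrap around rough centre (289.4,53.5)
th=np.radians(np.arange(-30,211,4)); r=np.arange(42,64,.25)
X=289.4+np.outer(np.cos(th),r);Y=53.5+np.outer(np.sin(th),r)
u=np.stack([mc(im[:,:,c].astype(float),[Y,X],order=1) for c in range(3)],-1).astype(np.uint8)
cv2.imwrite("pics/unw.png",cv2.resize(u,(88*9,61*9),interpolation=cv2.INTER_LINEAR))
E
```

```text
(no output)
```

View pics/unw.png

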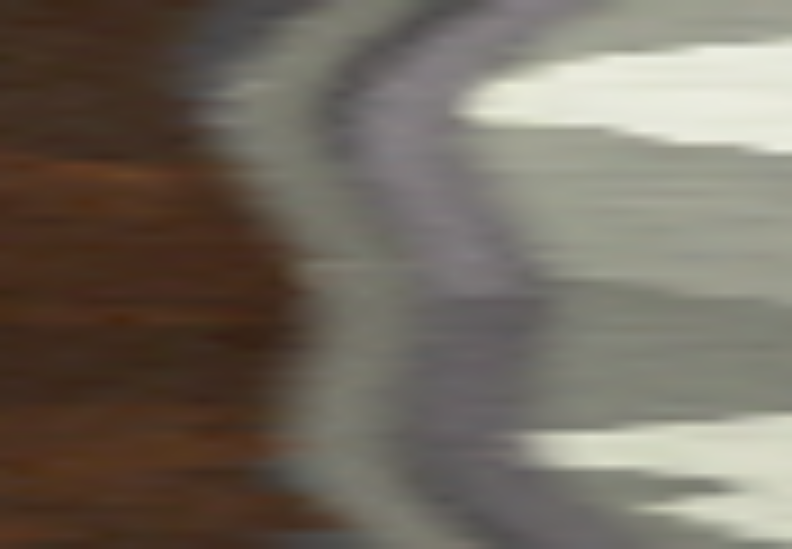

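```bash
python3 - <<'E'
from h import *
from scipy.optimize import least_squares
z=np.load("m5.npz");m=dict(camera_model("wrist"));m["R"],m["t"]=z["R"],z["t"]
A=np.array([[75,460],[180,490],[235,515],[290,535],[340,540],[380,537],[440,525],[110,455],[20,560],[520,620]],float)
th=np.radians(-30+4*(A[:,0]/9-.5));r=42+A[:,1]/36-.12
P=np.array([atz("wrist",(289.4+ri*np.cos(t),53.5+ri*np.sin(t)),.09,m)[:2] for t,ri in zip(th,r)])
f=lambda c:np.hypot(P[:,0]-c[0],P[:,1]-c[1])-c[2]
for n in(8,10):
    P0=P;q=least_squares(lambda c:(np.hypot(P[:n,0]-c[0],P[:n,1]-c[1])-c[2]),[.475,-.29,.0535],loss='soft_l1',f_scale=.001);print(n,q.x)
    q=least_squares(lambda c:(np.hypot(P[:n,0]-c[0],P[:n,1]-c[1])-.0535),[.475,-.29],loss='soft_l1',f_scale=.001);print(n,q.x,np.round(q.fun*1e3,1))
E
```

```text
8 [ 0.4742437  -0.28932364  0.05272593]
8 [ 0.47326335 -0.28953238] [-0.8  0.4  0.1 -0.1 -0.  -0.  -0.6 -0.3]
10 [ 0.47383641 -0.28943505  0.05302366]
10 [ 0.47333709 -0.28952412] [-0.8  0.4  0.  -0.2 -0.1 -0.1 -0.6 -0.3 -0.5 -0.5]
```

```bash
python3 -m crank '0 -0.01 0 0 0 0; 0.001 -0.03 0 0 0 0; 0.002 -0.055 0 0 0 0; 0.003 -0.08 0 0 0 0; 0.004 -0.1 0 0 0 0; 0.004 -0.113 0.005 0 0 0; 0.004 -0.119 0.02 0 0 0; 0.004 -0.12 0.045 0 0 0; 0.004 -0.12 0.075 0 0 0; 0.004 -0.12 0.105 0 0 0; 0.004 -0.12 0.13 0 0 0; 0.004 -0.12 0.145 0 0 0'
python3 -m crank '0 0 0.005 0 0 0; 0 0 0.005 0 0 0; 0 0 0.005 0 0 0; 0 0 0.005 0 0 0'
python3 - <<'E'
from h import *
s=sense();m=camera_model("wrist");im=read_camera("wrist");cv2.imwrite("pics/w6.png",im[:,:,::-1]);print(s["eef_pos"],s["tool_rot"],s["wrist_force"],s["moment"])
im=read_camera("scene");cv2.imwrite("pics/s6.png",im[:,:,::-1])
cv2.imwrite("pics/s6z.png",cv2.resize(im[240:360,140:290,::-1],None,fx=5,fy=5,interpolation=cv2.INTER_CUBIC))
e=s["eef_pos"]
print(proj("wrist",[[e[0],e[1],e[2]+.024],[e[0]+.015,e[1],e[2]+.024],[e[0]-.015,e[1],e[2]+.024],[e[0]-.06,e[1],e[2]-.002]],m))
print("scene lid top c, rim c, tin c",proj("scene",[[e[0],e[1],e[2]-.002],[e[0],e[1],e[2]-.035],[.474,-.2895,.09]]))
np.savez("m6.npz",R=m["R"],t=m["t"])
E
```

```text
time: 11.45
eef_pos: [0.4725, -0.2899, 0.1536]
tool_rot: [-3.14, -0.001, 1.628]
wrist_force: [-0.7, -0.8, -2.6]
finger_gap: 0.319
time: 11.85
eef_pos: [0.4741, -0.2908, 0.1512]
tool_rot: [3.14, 0.001, 1.628]
wrist_force: [0.2, -0.6, -2.8]
finger_gap: 0.317
[ 0.47407633 -0.2908266   0.15122042] [3.14003391e+00 7.57456547e-04 1.62757355e+00] [ 0.18623786 -0.55129359 -2.84146189] [0.03790597 0.01188261 0.03035671]
[[284.94521531 302.51178513]
 [282.7635221  334.60766115]
 [287.28061278 268.08404351]
 [293.26379936 140.46127141]]
scene lid top c, rim c, tin c [[206.51277341 289.33194212]
 [208.6902085  298.14809812]
 [210.64621094 304.27748226]]
```

View pics/w6.png

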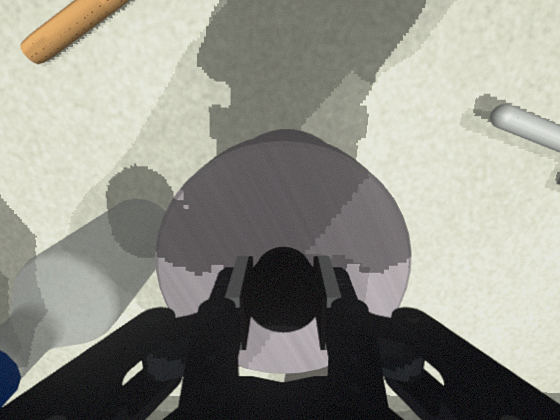

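View pics/s6z.png

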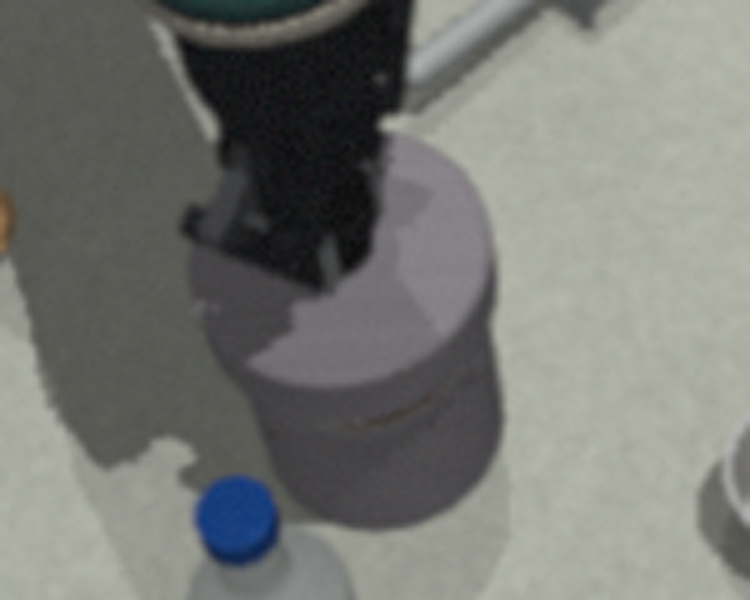

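```bash
python3 - <<'E'
from h import *
from scipy.optimize import least_squares
s=sense();e=s["eef_pos"];th=np.linspace(0,2*np.pi,721)
def circ(c,r,z): return proj("scene",np.c_[c[0]+r*np.cos(th),c[1]+r*np.sin(th),np.full(721,z)])
def bb(p,n): print(n,"x %.1f %.1f y %.1f %.1f"%(p[:,0].min(),p[:,0].max(),p[:,1].min(),p[:,1].max()))
t=(.474,-.2895)
bb(circ(e,.06,e[2]-.002),"lid top");bb(circ(e,.06,e[2]-.035),"lid rim");bb(circ(t,.0535,.09),"tin rim");bb(circ(t,.0535,0),"tin base")
print("per mm x,y at tin:",proj("scene",[[.474,-.2895,.09],[.475,-.2895,.09],[.474,-.2885,.09]]))
a=cv2.imread("pics/scene0.png")[280:355,180:250];b=cv2.imread("pics/s6.png")[255:350,170:250]
cv2.imwrite("pics/a.png",cv2.resize(a,None,fx=8,fy=8,interpolation=cv2.INTER_CUBIC));cv2.imwrite("pics/b.png",cv2.resize(b,None,fx=6.3,fy=6.3,interpolation=cv2.INTER_CUBIC))
E
```

```text
lid top x 176.0 237.1 y 264.4 316.5
lid rim x 179.1 238.3 y 273.6 324.9
tin rim x 184.8 236.5 y 282.5 327.6
tin base x 191.8 239.8 y 304.1 347.2
per mm x,y at tin: [[210.64621094 304.27748226]
 [211.05595901 304.46730236]
 [210.90140249 303.90163776]]
```

View pics/a.png

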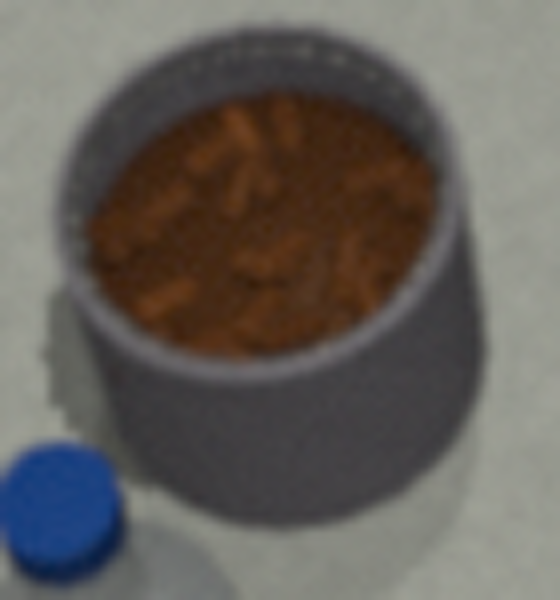

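View pics/b.png

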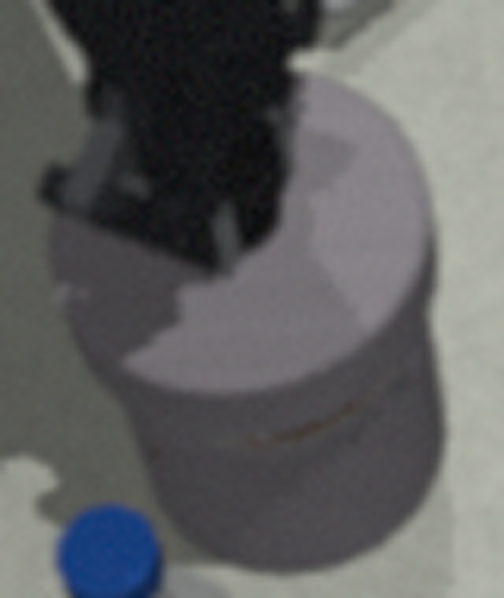

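```bash
python3 -m crank '0.0012 0 0.002 0 0 0; 0.0023 -0.0005 0.006 0 0 0; 0.0023 -0.0005 0.011 0 0 0; 0.0023 -0.0005 0.016 0 0 0; 0.0023 -0.0005 0.02 0 0 0; 0.0023 -0.0005 0.022 0 0 0; 0.0023 -0.0005 0.022 0 0 0; 0.0023 -0.0005 0.022 0 0 0'
python3 - <<'E'
from h import *
s=sense();print(s["eef_pos"],s["tool_rot"],s["wrist_force"],s["moment"])
im=read_camera("scene");cv2.imwrite("pics/s7z.png",cv2.resize(im[255:350,170:250,::-1],None,fx=6.3,fy=6.3,interpolation=cv2.INTER_CUBIC))
E
```

```text
time: 12.75
eef_pos: [0.473, -0.2884, 0.1282]
tool_rot: [3.142, 0.0, 1.628]
wrist_force: [0.5, -0.5, -1.9]
finger_gap: 0.315
[ 0.47300796 -0.28835852  0.12819354] [3.14157713e+00 1.64778129e-04 1.62755377e+00] [ 0.4548422  -0.4922606  -1.93676316] [ 0.00056666 -0.03368935 -0.02433857]
```

View pics/s7z.png

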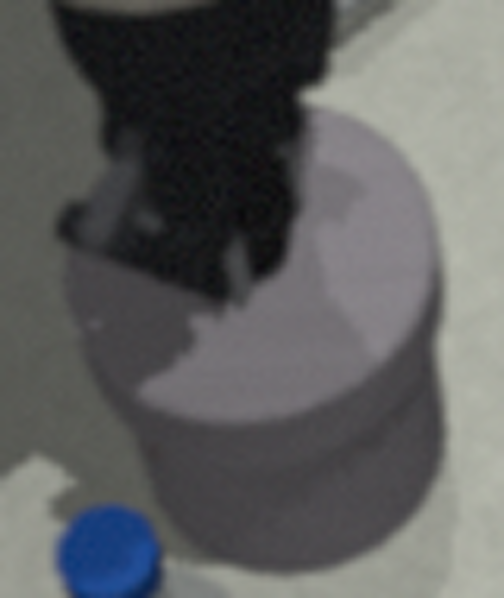

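The lid looks concentric over the tin. Descending slowly and watching the force.

```bash
python3 -m crank '0 0 0.002 0 0 0; 0 0 0.004 0 0 0; 0 0 0.006 0 0 0; 0 0 0.006 0 0 0'
python3 -c "
from cell import sense;s=sense();print(s['eef_pos'],s['wrist_force'],s['moment'])"
```

```text
time: 13.2
eef_pos: [0.4729, -0.2882, 0.1218]
tool_rot: [-3.141, -0.0, 1.628]
wrist_force: [0.1, 0.1, -3.1]
finger_gap: 0.314
[ 0.47285444 -0.28817654  0.12180096] [ 0.09858762  0.11725999 -3.08451271] [-0.00730948  0.05072324 -0.00536791]
```

```bash
python3 -m crank '0 0 0.0015 0 0 0; 0 0 0.003 0 0 0; 0 0 0.004 0 0 0; 0 0 0.004 0 0 0'
python3 -c "
from cell import sense;s=sense();print(s['eef_pos'],s['wrist_force'],s['moment'])"
```

```text
time: 13.6
eef_pos: [0.4729, -0.2882, 0.118]
tool_rot: [-3.141, -0.0, 1.628]
wrist_force: [-0.3, 0.0, -2.5]
finger_gap: 0.317
[ 0.47293035 -0.28824151  0.11798276] [-0.28880876  0.0322185  -2.46919411] [ 0.01450158 -0.00590849  0.01138885]
```

The plug is inside the mouth with no side force. Pressing on.

```bash
python3 -m crank '0 0 0.001 0 0 0; 0 0 0.002 0 0 0; 0 0 0.003 0 0 0; 0 0 0.003 0 0 0' - 120
python3 -m crank '0 0 0.001 0 0 0; 0 0 0.002 0 0 0; 0 0 0.003 0 0 0; 0 0 0.003 0 0 0'
python3 -c "
from cell import sense;s=sense();print(s['eef_pos'],s['wrist_force'],s['moment'])"
```

```text
time: 14.0
eef_pos: [0.4731, -0.2881, 0.1151]
tool_rot: [3.141, -0.0, 1.628]
wrist_force: [0.7, 1.9, -1.7]
finger_gap: 0.312
time: 14.4
eef_pos: [0.4731, -0.2883, 0.1121]
tool_rot: [3.141, 0.0, 1.628]
wrist_force: [2.1, 0.5, -0.2]
finger_gap: 0.308
[ 0.47306771 -0.2883482   0.11209737] [ 2.06977027  0.50053682 -0.23032201] [ 0.35717793 -0.35373625  0.04190123]
```

```bash
python3 -m crank '0 0 0.001 0 0 0; 0 0 0.001 0 0 0; 0 0 0.002 0 0 0; 0 0 0.002 0 0 0'
python3 -c "
from cell import sense;s=sense();print(s['eef_pos'],s['wrist_force'],s['moment'])"
python3 -m crank '0 0 0.001 0 0 0; 0 0 0.001 0 0 0; 0 0 0.0015 0 0 0; 0 0 0.0015 0 0 0'
python3 -c "
from cell import sense;s=sense();print(s['eef_pos'],s['wrist_force'],s['moment'])"
```

```text
time: 14.8
eef_pos: [0.4729, -0.2885, 0.11]
tool_rot: [-3.142, 0.0, 1.627]
wrist_force: [1.3, -0.2, -1.0]
finger_gap: 0.309
[ 0.47294415 -0.28845145  0.11002489] [ 1.26999573 -0.24673436 -0.95468283] [ 0.00124219 -0.35995623 -0.01037212]
time: 15.2
eef_pos: [0.4731, -0.2885, 0.1091]
tool_rot: [3.141, 0.0, 1.627]
wrist_force: [-1.8, 1.7, 10.4]
finger_gap: 0.312
[ 0.47312    -0.28846732  0.10907489] [-1.83986246  1.68672897 10.44217553] [0.37909956 0.35200008 0.06323292]
```

```bash
python3 -m crank '0 0 0.0005 0 0 0; 0 0 0.001 0 0 0; 0 0 0.001 0 0 0; 0 0 0.001 0 0 0'
python3 -c "
from cell import sense;s=sense();print(s['eef_pos'],s['wrist_force'],s['moment'])"
python3 -m crank '0 0 0.0005 0 0 0; 0 0 0.001 0 0 0; 0 0 0.001 0 0 0; 0 0 0.001 0 0 0'
python3 - <<'E'
from h import *
s=sense();print(s["eef_pos"],s["tool_rot"],s["wrist_force"],s["moment"])
im=read_camera("scene");cv2.imwrite("pics/s8z.png",cv2.resize(im[255:350,170:250,::-1],None,fx=6.3,fy=6.3,interpolation=cv2.INTER_CUBIC))
im=read_camera("wrist");cv2.imwrite("pics/w8.png",im[:,:,::-1])
E
```

```text
time: 15.6
eef_pos: [0.4732, -0.2885, 0.109]
tool_rot: [3.141, -0.0, 1.627]
wrist_force: [-8.3, 5.7, 30.1]
finger_gap: 0.308
[ 0.47315766 -0.2884925   0.1089791 ] [-8.32906706  5.66773116 30.08008545] [1.33470976 1.66698676 0.11392858]
time: 16.0
eef_pos: [0.4732, -0.2885, 0.1089]
tool_rot: [3.14, -0.0, 1.627]
wrist_force: [-13.9, 10.6, 48.7]
finger_gap: 0.313
[ 0.47322181 -0.28852473  0.10887934] [ 3.14005770e+00 -3.66216535e-04  1.62735348e+00] [-13.90592932  10.62801453  48.74423324] [2.30703618 2.98542642 0.06912274]
```

View pics/s8z.png

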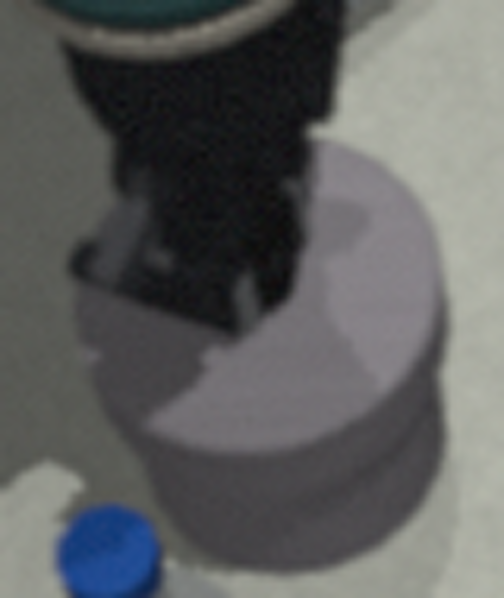

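View pics/w8.png

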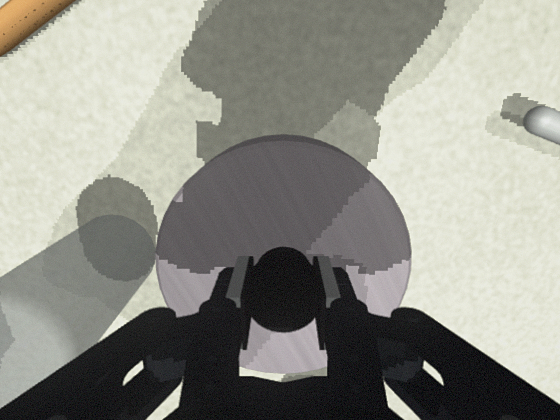

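The hard stop came at TCP z 0.109, where the rim would be 74 mm above the base, so the lids are fully home. Now I'll lift the outer lid slowly and straight up.

```bash
python3 -m crank '0 0 -0.001 0 0 0; 0 0 -0.002 0 0 0; 0 0 -0.003 0 0 0; 0 0 -0.003 0 0 0'
python3 -c "
from cell import sense;s=sense();print(s['eef_pos'],s['wrist_force'],s['moment'])"
python3 -m crank '0 0 -0.001 0 0 0; 0 0 -0.002 0 0 0; 0 0 -0.003 0 0 0; 0 0 -0.003 0 0 0'
python3 -c "
from cell import sense;s=sense();print(s['eef_pos'],s['wrist_force'],s['moment'])"
python3 -m crank '0 0 -0.001 0 0 0; 0 0 -0.002 0 0 0; 0 0 -0.003 0 0 0; 0 0 -0.004 0 0 0; 0 0 -0.005 0 0 0; 0 0 -0.006 0 0 0; 0 0 -0.006 0 0 0'
python3 -c "
from cell import sense;s=sense();print(s['eef_pos'],s['wrist_force'],s['moment'])"
```

```text
time: 16.5
eef_pos: [0.4727, -0.2883, 0.1094]
tool_rot: [-3.141, -0.0, 1.627]
wrist_force: [0.5, -0.8, -0.3]
finger_gap: 0.311
[ 0.47273442 -0.28826937  0.10942367] [ 0.51793183 -0.80546783 -0.27228663] [-0.09702675 -0.06507434  0.02820435]
time: 16.9
eef_pos: [0.4728, -0.2882, 0.1126]
tool_rot: [-3.141, -0.0, 1.628]
wrist_force: [-1.3, 0.4, -3.3]
finger_gap: 0.31
[ 0.47281097 -0.28824511  0.11262475] [-1.32660641  0.44050108 -3.30696669] [0.02150335 0.18520365 0.00739437]
time: 17.6
eef_pos: [0.4731, -0.2883, 0.1188]
tool_rot: [3.141, 0.0, 1.628]
wrist_force: [-0.4, 0.1, -1.8]
finger_gap: 0.308
[ 0.4731103  -0.28828772  0.11884412] [-0.43017007  0.10081745 -1.78125809] [ 0.0153778  -0.02167401 -0.01529753]
```

```bash
python3 -m crank '0 0 -0.003 0 0 0; 0 0 -0.008 0 0 0; 0 0 -0.014 0 0 0; 0 0 -0.022 0 0 0; 0 0 -0.034 0 0 0; 0 0 -0.048 0 0 0; 0 0 -0.064 0 0 0; 0 0 -0.08 0 0 0; 0 0 -0.094 0 0 0; 0 0 -0.103 0 0 0; 0 0 -0.107 0 0 0; 0 0 -0.107 0 0 0'
python3 -m crank '0 0 0 0 0 0; 0 0 0 0 0 0; 0 0 0 0 0 0; 0 0 0 0 0 0'
python3 - <<'E'
from h import *
s=sense();print(s["eef_pos"],s["tool_rot"],s["wrist_force"],s["moment"])
im=read_camera("scene");cv2.imwrite("pics/s9.png",im[:,:,::-1]);cv2.imwrite("pics/s9z.png",cv2.resize(im[220:350,150:270,::-1],None,fx=4.6,fy=4.6,interpolation=cv2.INTER_CUBIC))
for l in("inner_lid","outer_lid"):print(l,look_for("scene",l),tip_of("scene",l))
print(proj("scene",[[.473,-.2885,.077],[*s["eef_pos"][:2],s["eef_pos"][2]-.035]]))
E
```

```text
time: 18.8
eef_pos: [0.4731, -0.2883, 0.226]
tool_rot: [3.141, 0.0, 1.628]
wrist_force: [-0.7, -0.9, -1.6]
finger_gap: 0.309
time: 19.2
eef_pos: [0.4729, -0.2883, 0.2254]
tool_rot: [-3.141, -0.0, 1.628]
wrist_force: [1.0, -0.2, -1.7]
finger_gap: 0.311
[ 0.47288491 -0.28826105  0.22535914] [-3.14114585e+00 -5.10227693e-05  1.62751364e+00] [ 0.98737035 -0.18879857 -1.67041418] [ 0.03666001 -0.02266312  0.02098582]
inner_lid [{'rect': [187.9, 289.5, 51.8, 38.9], 'conf': 0.95}, {'rect': [170.1, 243.4, 69.8, 59.7], 'conf': 0.72}] [{'position': [213.5, 303.7], 'conf': 0.75}]
outer_lid [{'rect': [245.7, 146.1, 39.6, 35.5], 'conf': 0.74}, {'rect': [170.2, 244.3, 68.6, 58.2], 'conf': 0.7}] [{'position': [202.6, 277.1], 'conf': 0.86}, {'position': [263.5, 168.8], 'conf': 0.85}]
[[211.28048318 306.9007325 ]
 [203.82625686 276.32135218]]
```

View pics/s9.png

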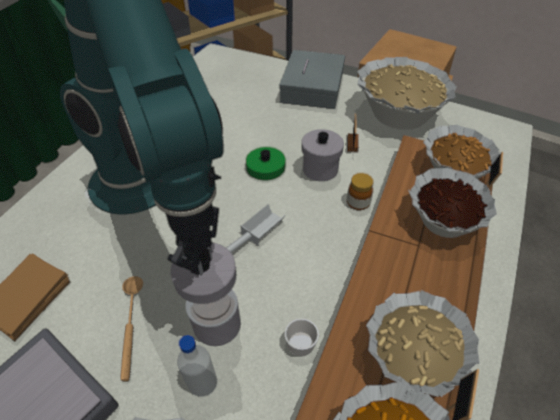

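View pics/s9z.png

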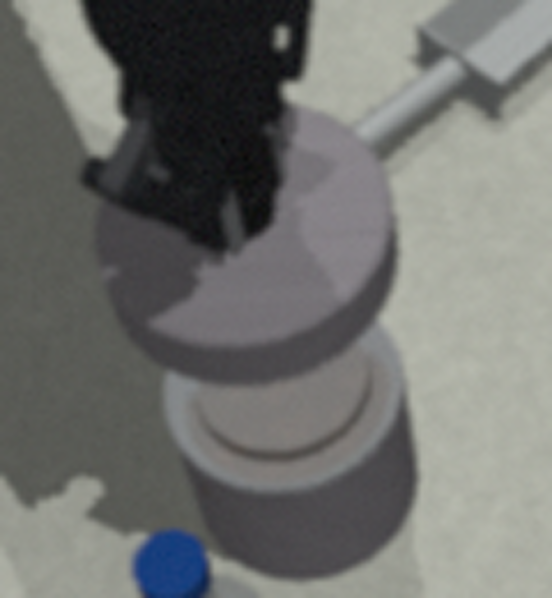

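The clear inner lid sits in the tin and the outer lid is held above it. I'll check that the flange is level by comparing the wall/rim boundary with the first picture.

```bash
python3 - <<'E'
from h import *
b=cv2.imread("pics/s9.png").mean(2)
t=(.4735,-.2885)
for z in (.09,.094,.098):
    th=np.linspace(0,2*np.pi,721);p=proj("scene",np.c_[t[0]+.0535*np.cos(th),t[1]+.0535*np.sin(th),np.full(721,z)])+[2,.3]
    out=[]
    for c in range(195,236,5):
        q=p[np.abs(p[:,0]-c)<.6];out.append(round(q[:,1].max(),1))
    print(z,out)
o=[]
for c in range(195,236,5):
    col=b[308:334,c-1:c+2].mean(1);i=np.argmin(np.diff(col));d=-np.diff(col)[max(i-1,0):i+2];o.append(round(308+i+.5+((d*[-1,0,1]).sum()/d.sum() if len(d)==3 else 0),1))
print("obs",o)
E
```

```text
0.09 [np.float64(323.0), np.float64(325.6), np.float64(327.0), np.float64(327.4), np.float64(327.1), np.float64(326.0), np.float64(324.0), np.float64(320.7), np.float64(315.3)]
0.094 [np.float64(322.2), np.float64(324.8), np.float64(326.1), np.float64(326.5), np.float64(326.1), np.float64(325.0), np.float64(322.9), np.float64(319.6), np.float64(314.0)]
0.098 [np.float64(321.5), np.float64(323.9), np.float64(325.2), np.float64(325.5), np.float64(325.2), np.float64(324.0), np.float64(321.8), np.float64(318.4), np.float64(312.8)]
obs [np.float64(322.6), np.float64(325.3), np.float64(316.9), np.float64(317.5), np.float64(316.7), np.float64(324.5), np.float64(321.7), np.float64(318.3), np.float64(311.5)]
```

```bash
python3 -c "
from cell import *
print(finish_job());s=sense();print(s['time'],s['eef_pos'],s['finger_gap'])"
```

```text
the job is handed in; nothing more can be done
None
the job is handed in; nothing more can be done
```

I slid the lid pair out flat by the knob until it was clear of the board, put it on the open tin and pressed it down. Then I lifted the outer lid off by itself and handed the job in at about 19.5 s, still holding it.

**Inner lid home:** The press met a hard stop at 48.7 N. By then the outer lid's rim was about 74 mm above the tin's base, which is the fully-down height. The last scene picture shows the clear inner lid seated in the mouth. Its flange edge fits the 90 to 94 mm height on the left. On the right it read a few mm high, which I put down to about a pixel of sideways camera offset rather than tilt.

**Outer lid:** It is held level over the tin with its rim about 100 mm above the tin's mouth. The wrist now carries about 1.7 N, against about 2.8 N with both lids, so only the outer lid came up.

**Rest of the stall:** Nothing else looks moved in that picture.

**What disagreed:**
- The top camera placed things 8 to 13 mm off in x, so I relied on the wrist and scene cameras.
- My automatic circle fit of the tin's rim failed, so I fitted it from points I marked by hand.
- The push-in force was low until the last millimetre, where I had expected 10 to 20 N sooner.

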